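# Slide a blank under the drill-guide bridge and turn the keeper behind it

### The arm

A 6-joint arm with a two-finger parallel gripper is mounted at the origin on the work surface. World frame = base frame: x ahead of the robot, y to its left, z up, the work surface at z = 0. Lengths are in m, angles in rad, forces in N, time in s.
With the tool pointing down it reaches from about 0.35 to 1 m from the base axis. Payload 7.1 kg.
Tool frame: the origin (TCP) lies between the finger pads; the fingertips stand 22 mm ahead of it and the grasp point (between the pads) lies 3 mm ahead of it; x points along the fingers, y is the direction in which the jaws open and shut, and the axes are right-handed (so a half turn about x gives the same grasp; the last joint's range is limited). The gripper opens to 85 mm and grips with 20 to 120 N. Pads are 22 mm wide; open, the fingers measure 114 mm over their backs; the gripper's body (76 mm by 85 mm) begins 54 mm behind the grasp point. The pads swing forward as they close: fully open they stand 13 mm farther back than shut.
Start: joints at [1.141, 0.423, 1.63, -0, 1.089, -0.019], TCP at [0.25, 0.573, 0.253] pointing down, gripper open.
Joint ranges: [-3, 3], [-0.9, 2.11], [0.09, 2.58], [-1.31, 4.45], [0.11, 2.69], [-2.54, 2.54]. Speed limits (rad/s): [2.39, 2.39, 3.01, 3.14, 3.14, 3.14].

### API

Orientations are given as a rotation vector (axis times angle).
In Python, from rig import manip gives the robot as it stands. The module is installed in compiled form; this text tells all that it offers. Calls block until the motion is done:
- manip.move_to(position, orientation): joint-space move of the TCP to a pose.
- manip.servo_line(position, orientation=None, rate=0.15): straight line of the TCP; orientation=None keeps the orientation; rate is the mean speed in m/s.
- manip.set_joints(angles): joint-space move.
- manip.command_gripper(opening, f_grip=None): finger opening in m; f_grip is the grip in N (None keeps the last); returns when the fingers have stopped.
- manip.hold(seconds).
- manip.solve_ik(position, orientation): joint angles nearest the present ones, or None.
- manip.camera(name): name is "scene" or "side" or "wrist"; returns a dict with "image" (420x560x3 uint8, red, green, blue), "fx", "fy", "cx", "cy" (pixels), "k1" (the pictures are not rectified: a ray, as slopes to the right and down, at radius r is drawn at 1 + k1 r^2 times it, then the intrinsics apply), "cam_to_world" (4x4, takes a point from camera to world coordinates); the wrist camera has in their place "mount" (4x4, takes a point from camera to tool coordinates, whose origin is the TCP and whose axes are the tool frame's). Camera axes: x right, y down, z forward; pixel columns grow to the right and rows downward; lengths in m; the calibration is good to about 2 mm. A picture is of the moment at which its call begins: read the wrist's pose just before it. There is no depth.
A pose or a line that the arm cannot do raises manip.IKError and nothing moves.
- manip.sign_off(): hands the job in, once; it reports no verdict.
Readings, each from a call of its own:
- manip.get_time(): time.
- manip.get_joint_positions(): joint angles.
- manip.get_joint_vel(): joint speeds.
- manip.get_tau(): joint torques, N m.
- manip.get_position(): TCP position.
- manip.get_ee_rot(): TCP orientation.
- manip.get_contact_force(): force on the tool from outside, world axes, zero at the start.
- manip.get_torque(): the same for the moment, N m.
- manip.get_width(): finger opening in m.
Only numpy, scipy, OpenCV 4.12 (cv2) and the standard library are available. Lean on these libraries where they do the work, as an engineer would, in place of code of your own. Each camera call takes 0.05 s, during which the arm holds its last target.

### The job

With the fingertips only, push the flat aluminium blank along the plywood drilling jig, flat and without tipping or lifting it, under the low steel bridge until it is fully home against the wooden stop beyond. Then push the dark wooden keeper round until it lies square across the channel behind the blank, leaving the blank home. Do not pick anything up, and leave the other things on the bench where they are.

Things in the scene. Friction and masses are not known exactly. Their poses are not given: they have to be found in the camera images.
- jig: Drilling jig fixed to the bench. Plywood base 12 mm thick, x -240 to 180, y -125 to 130 mm; origin on its underside, z up, +x the feed direction (to the robot's right, within 0.25 rad), +y to the left of the feed, the side away from the robot. The channel runs along y = 0. Heights below are above the base's top, x and y are the jig's.
- bridge_mouth (a point): Front edge of the steel bridge, channel middle, on the base top (jig x 65, y 0). Bridge: x 65 to 105, y +-59 mm, underside 19 mm and top 31 mm high, bush and bolt heads 6 mm more. Channel 78 mm wide between wooden rails 20 mm wide, 19 mm tall, x 65 to 150. Lead-ins as tall flare from y +-39 at the mouth to +-66 mm at x 29. Axes as the jig's.
- stop_face (a point): Middle of the wooden stop's face that the blank's leading end must meet (jig x 150, y 0), 7.5 mm high. The stop is 20 mm thick, 118 mm wide, 30 mm tall. Axes as the jig's.
- blank: Loose flat aluminium bar, 130 (its x) x 70 (y) x 15 mm, 0.25 to 0.5 kg; origin centre of underside, z up. Starts flat on the base before the bridge, its centre 20 to 45 mm off the channel's middle on the robot's side (-y), turned up to 0.3 rad. Home: centre at jig x 85, y 0 mm, 4 mm headroom, 4 mm play each side, the last 45 mm still out in front of the bridge (tail edge at x 20).
- keeper (a joint): Angle of the keeper, a dark wooden bar 80 x 16 mm, 2 to 24 mm high, on an upright pivot 4 mm from one end. 0: points straight back, against the feed; grows counterclockwise from above; 1.57: square across the channel, at jig x 1 to 17 mm, 3 mm behind a home blank's tail, free end at y 4 mm. Starts -0.2 to 0, limits -0.3 and 1.6; stays where left (0.05 N m friction).
- keeper_pivot (a point): Top of the keeper on its pivot axis, 24 mm high, at jig x 9, y 80 mm (side away from the robot); does not move.
- keeper_tip (a point): On top of the keeper, on its middle line, 70 mm from the pivot axis, 6 mm short of its free end.
- bush: Loose steel drill bush, 26 mm across, 28 mm tall, standing on the jig's base beside the rail on the side away from the robot. Leave alone. Origin under its centre.
- bolt: Loose bolt standing on its head on the jig's base beside the rail on the robot's side, head 22 mm across, 44 mm tall. Leave alone. Origin under its head.
- jar: Brown glass jar, 60 mm across, 60 mm tall, beyond the jig. Leave alone. Origin under its centre.
- can: Plain metal can, 64 mm across, 55 mm tall, beyond the jig. Leave alone. Origin under its centre.
- offcut: Wooden block 60 x 120 x 45 mm on the bench to the robot's left. Leave alone. Origin under its centre.
- driver: Screwdriver lying on the bench to the robot's right. Leave alone. Origin near its middle.
- square: Try square lying on the bench to the robot's left: wooden stock 110 x 20 x 18 mm along x, steel blade 160 mm along +y. Leave alone. Origin under the stock's centre.
- mallet: Hammer lying on the bench to the robot's right. Leave alone. Origin near its middle.
Things that resemble listed ones, but are neither listed nor needed, are in the scene too. Of the things like the blank, leave any that is blue or yellow; of the rest the larger one is meant.

How it is judged:
By the outcome, as a careful person would: the job done as asked, in the order asked, and still so for the second after the job is handed in, with the robot touching nothing.
It also fails if it takes over 69 s, if anything falls off the work surface, if the arm or the gripper's body presses on something with over 40 N, if the wrist force passes 120 N, or if a joint passes its speed limit or range.

## Working session

There is one attempt and no reset: what is moved stays moved. The work goes in short steps, each a Python script; the robot and the scene stay as the last script left them, time stands still between calls to the robot, and variables do not carry over. Pictures are saved under pics/ and viewed, and the job is handed in when it is done.

```bash
mkdir -p pics; ls
python3 - <<'E'
from rig import manip
import cv2,numpy as np,pickle
print(manip.get_time(),manip.get_position(),manip.get_ee_rot())
for n in ["scene","side","wrist"]:
    c=manip.camera(n); cv2.imwrite(f"pics/{n}0.png",c["image"][:,:,::-1]); pickle.dump(c,open(f"{n}0.pkl","wb"))
    print(n,[ (k,np.round(c[k],4).tolist()) for k in c if k!="image"])
E
```

```text
pics
0.0 [0.24934299 0.57254105 0.25255737] [ 0.3210656   1.54702588 -0.32346083]
scene [('fx', 511.5444), ('fy', 511.5444), ('cx', 280.5219), ('cy', 217.0385), ('k1', -0.041), ('cam_to_world', [[-0.619, 0.5895, -0.5189, 1.2739], [0.7853, 0.4739, -0.3985, 0.5717], [0.011, -0.6542, -0.7563, 1.1106], [0.0, 0.0, 0.0, 1.0]])]
side [('fx', 461.4035), ('fy', 461.4035), ('cx', 275.6), ('cy', 214.4397), ('k1', -0.1116), ('cam_to_world', [[0.9015, -0.2774, 0.3323, 0.0802], [-0.4327, -0.6003, 0.6727, -0.9042], [0.0129, -0.7501, -0.6612, 0.9481], [0.0, 0.0, 0.0, 1.0]])]
wrist [('fx', 352.8449), ('fy', 352.8449), ('cx', 283.9197), ('cy', 207.6579), ('k1', 0.0001), ('mount', [[0.0008, -0.3054, 0.9522, -0.1193], [1.0, -0.0006, -0.001, 0.0028], [0.0009, 0.9522, 0.3054, -0.0773], [0.0, 0.0, 0.0, 1.0]])]
```

View pics/scene0.png

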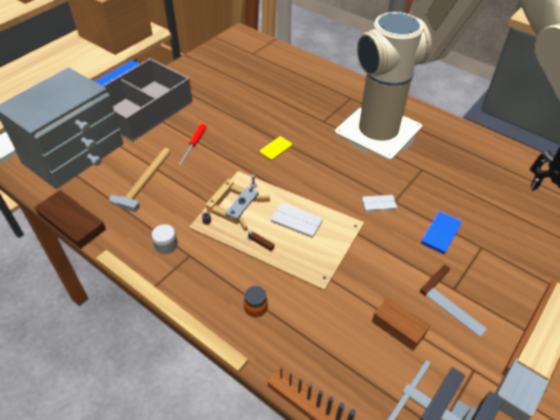

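View pics/side0.png

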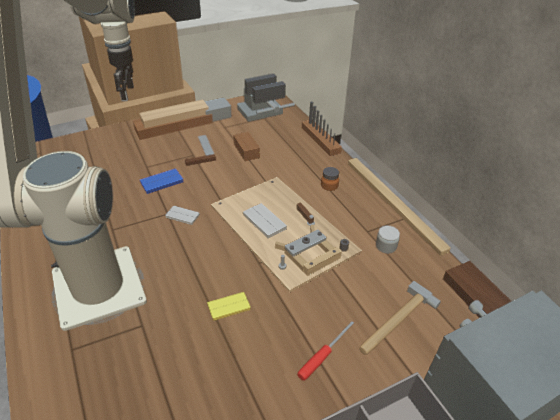

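View pics/wrist0.png

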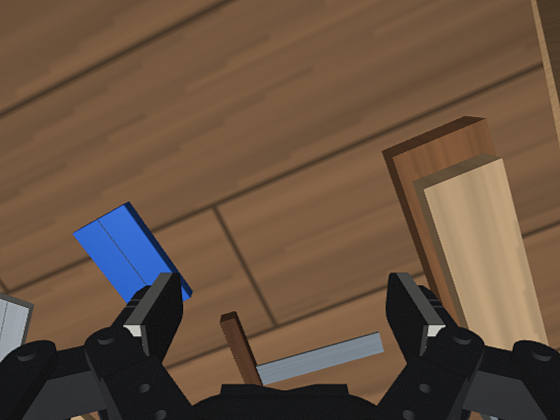

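The blank lies on the jig, at about scene (297,219) and side (265,219). The keeper is at scene (262,241) and side (306,213). I'll zoom in to get the corners.

Run:
```python
import cv2
a=cv2.imread("pics/scene0.png")[165:290,180:370]; cv2.imwrite("pics/sc_z.png",cv2.resize(a,None,fx=4,fy=4,interpolation=cv2.INTER_CUBIC))
a=cv2.imread("pics/side0.png")[170:290,205:365]; cv2.imwrite("pics/si_z.png",cv2.resize(a,None,fx=5,fy=5,interpolation=cv2.INTER_CUBIC))
```

```text
(no output)
```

View pics/sc_z.png

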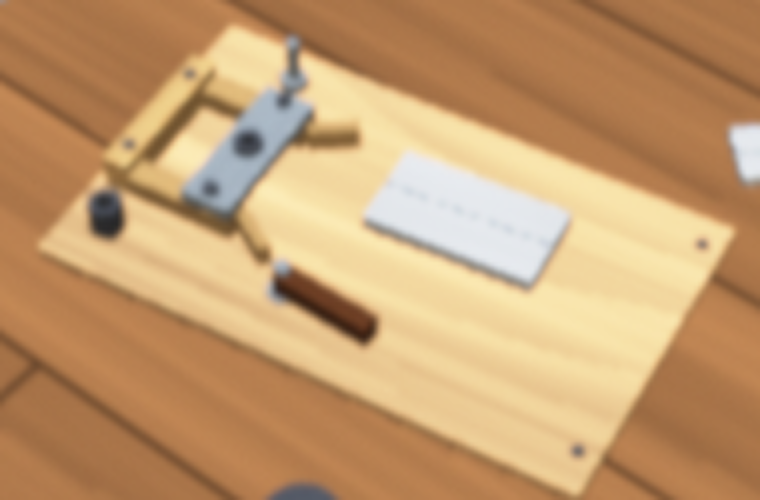

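View pics/si_z.png

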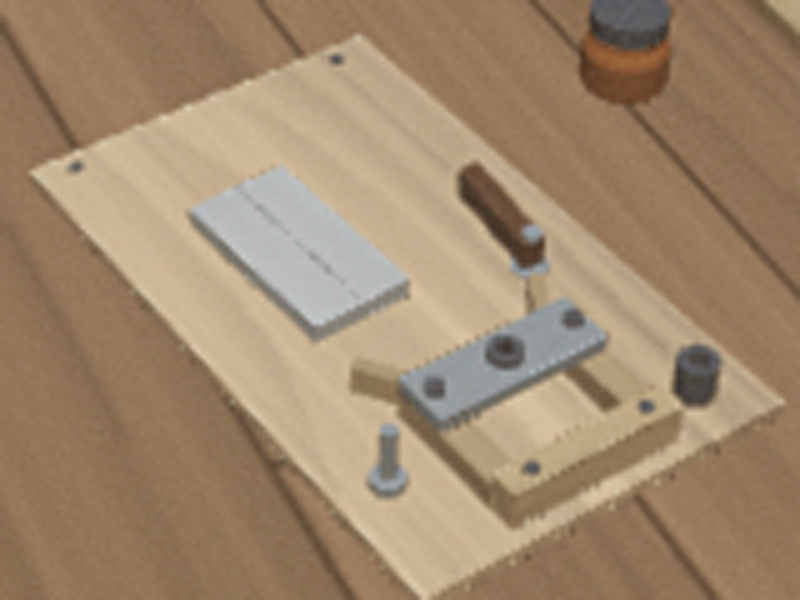

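```bash
cat > h.py <<'E'
import numpy as np,cv2,pickle
from scipy.optimize import least_squares
from scipy.spatial.transform import Rotation as R
def K(c): return np.array([[c["fx"],0,c["cx"]],[0,c["fy"],c["cy"]],[0,0,1.]])
def proj(c,P,T=None):
    T=c["cam_to_world"] if T is None else T
    Ti=np.linalg.inv(np.array(T)); P=np.atleast_2d(P)
    q=P@Ti[:3,:3].T+Ti[:3,3]; s=q[:,:2]/q[:,2:]; r2=(s**2).sum(1,keepdims=True)
    s=s*(1+c["k1"]*r2); return s*[c["fx"],c["fy"]]+[c["cx"],c["cy"]]
def unproj(c,uv,z,T=None):
    T=np.array(c["cam_to_world"] if T is None else T)
    uv=np.atleast_2d(np.array(uv,float))
    d=(uv-[c["cx"],c["cy"]])/[c["fx"],c["fy"]]; s=d.copy()
    for _ in range(20): s=d/(1+c["k1"]*(s**2).sum(1,keepdims=True))
    v=np.c_[s,np.ones(len(s))]@T[:3,:3].T
    return T[:3,3]+v*((z-T[2,3])/v[:,2:])
def wT(c,pos,rv):
    T=np.eye(4);T[:3,:3]=R.from_rotvec(rv).as_matrix();T[:3,3]=pos
    return T@np.array(c["mount"])
E
python3 - <<'E'
from h import *
sc=pickle.load(open("scene0.pkl","rb"));si=pickle.load(open("side0.pkl","rb"))
zs=lambda a:(np.array(a,float)+.5)/4-.5+[180,165]
zi=lambda a:(np.array(a,float)+.5)/5-.5+[205,170]
J=np.array([[180,-125],[-240,-125],[-240,130],[180,130]])/1e3
s=zs([[233,25],[735,230],[580,494],[38,247]]); i=zi([[428,600],[30,173],[360,35],[785,403]])
a=unproj(sc,s,.012);b=unproj(si,i,.012)
def fit(m,w):
    f=lambda p:((m@np.array([[np.cos(p[2]),np.sin(p[2])],[-np.sin(p[2]),np.cos(p[2])]])+p[:2])-w[:,:2]).ravel()
    r=least_squares(f,[.6,0,-1.5]); return r.x,np.abs(r.fun).max()
for w in(a,b,(a+b)/2):
    print(np.round(w[:,:2],4).tolist()); print(fit(J,w))
p,_=fit(J,(a+b)/2); np.save("jig.npy",p)
B=np.array([[65,-35],[-65,-35],[-65,35],[65,35]])/1e3
a=unproj(sc,zs([[408,152],[571,216],[530,285],[366,220]]),.027)
b=unproj(si,zi([[316,327],[190,212],[280,167],[409,281]]),.027)
for w in(a,b,(a+b)/2):
    q,e=fit(B,w);d=q[:2]-p[:2];c,s_=np.cos(p[2]),np.sin(p[2])
    print("blank",q,e,"in jig",c*d[0]+s_*d[1],-s_*d[0]+c*d[1],q[2]-p[2])
    
# keeper: pivot head, tip end mid top
for n,c,uv in(("sc",sc,zs([[281,268],[367,325]])),("si",si,zi([[532,232],[470,170]]))):
    w=unproj(c,uv,.036)[:,:2]-p[:2];c_,s_=np.cos(p[2]),np.sin(p[2])
    print(n,"keeper jig",w@np.array([[c_,-s_],[s_,c_]]))
E
```

```text
[[0.4547, -0.2258], [0.3883, 0.1871], [0.6374, 0.228], [0.707, -0.1847]]
(array([ 0.54925631, -0.0288837 , -1.40775913]), np.float64(0.0013330044615137981))
[[0.4573, -0.2339], [0.3861, 0.178], [0.6376, 0.2215], [0.7061, -0.1929]]
(array([ 0.54930506, -0.03681942, -1.4032988 ]), np.float64(0.0014193757937405183))
[[0.456, -0.2299], [0.3872, 0.1825], [0.6375, 0.2248], [0.7065, -0.1888]]
(array([ 0.54928072, -0.03285164, -1.40552808]), np.float64(0.0010935847083599903))
blank [ 0.50771817  0.04019688 -1.37257178] 0.0028587776874325135 in jig -0.07889092182713639 -0.028978511306239203 0.03295629647473319
blank [ 0.50383655  0.03050602 -1.36175403] 0.0021624285409408556 in jig -0.06997069814278144 -0.03440155445161963 0.043774052806347274
blank [ 0.50577736  0.03535145 -1.36717097] 0.0015562422609551735 in jig -0.0744308099849588 -0.03169003287892876 0.03835711573152811
sc keeper jig [[ 0.00732733  0.08017572]
 [-0.06740452  0.09408347]]
si keeper jig [[ 0.00761879  0.08208485]
 [-0.0590636   0.08627672]]
```

```bash
cat >> h.py <<'E'
def jw(x,y,z=0,p=None):
    "jig mm -> world; z mm above base top"
    p=np.load("jig.npy") if p is None else p
    c,s=np.cos(p[2]),np.sin(p[2])
    return np.array([p[0]+(c*x-s*y)/1e3,p[1]+(s*x+c*y)/1e3,.012+z/1e3])
def wj(w,p=None):
    p=np.load("jig.npy") if p is None else p
    d=(np.atleast_2d(w)[:,:2]-p[:2])*1e3;c,s=np.cos(p[2]),np.sin(p[2])
    return d@np.array([[c,-s],[s,c]])
def ori(th=0.,p=None):
    "tool down, tool z along jig direction th from +x (ccw)"
    p=np.load("jig.npy") if p is None else p
    a=p[2]+th; x=np.array([0,0,-1.]);z=np.array([np.cos(a),np.sin(a),0]);y=np.cross(z,x)
    return R.from_matrix(np.c_[x,y,z]).as_rotvec()
E
python3 - <<'E'
from h import *
from rig import manip
for th in(0,np.pi/2,np.pi): 
  for q in((-160,0,22),(-70,-80,22),(0,0,22),(-30,0,240)):
    s=manip.solve_ik(jw(*q),ori(th)); print(th,q,None if s is None else np.round(s,2))
manip.move_to(jw(-30,0,240),ori(0)); manip.hold(.3)
pos,rv=manip.get_position(),manip.get_ee_rot(); c=manip.camera("wrist")
c["T"]=wT(c,pos,rv); pickle.dump(c,open("w1.pkl","wb")); cv2.imwrite("pics/w1.png",c["image"][:,:,::-1])
print(pos,rv,ori(0),manip.get_time())
E
```

```text
0 (-160, 0, 22) [0.21 0.65 1.92 0.   0.57 0.05]
0 (-70, -80, 22) [ 0.02  0.59  2.09  0.    0.46 -0.14]
0 (0, 0, 22) [-0.08  0.66  1.89  0.    0.59 -0.25]
0 (-30, 0, 240) [-0.03  0.31  1.81  0.    1.02 -0.19]
1.5707963267948966 (-160, 0, 22) [ 0.21  0.65  1.92 -0.    0.57 -1.52]
1.5707963267948966 (-70, -80, 22) [ 0.02  0.59  2.09 -0.    0.46 -1.71]
1.5707963267948966 (0, 0, 22) [-0.08  0.66  1.89 -0.    0.59 -1.82]
1.5707963267948966 (-30, 0, 240) [-0.03  0.31  1.81 -0.    1.02 -1.76]
3.141592653589793 (-160, 0, 22) None
3.141592653589793 (-70, -80, 22) None
3.141592653589793 (0, 0, 22) None
3.141592653589793 (-30, 0, 240) None
[ 0.54434654 -0.00289683  0.25195636] [ 1.08604978  1.28319455 -1.08613823] [ 1.08659101  1.28283317 -1.08659101] 2.8083
```

View pics/w1.png

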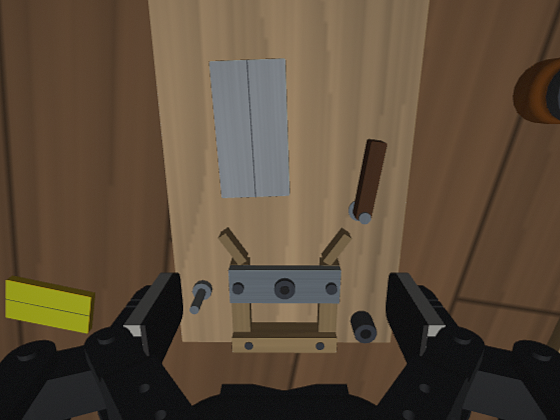

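This wrist view shows the blank at (250,128), the bridge at (284,283) and the keeper at (370,180). I'll zoom in here for precise corners.

Run:
```python
import cv2
a=cv2.imread("pics/w1.png"); 
cv2.imwrite("pics/w1a.png",cv2.resize(a[45:210,190:400],None,fx=3.6,fy=3.6,interpolation=cv2.INTER_CUBIC))
cv2.imwrite("pics/w1b.png",cv2.resize(a[190:360,165:405],None,fx=3.3,fy=3.3,interpolation=cv2.INTER_CUBIC))
```

```text
(no output)
```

View pics/w1a.png

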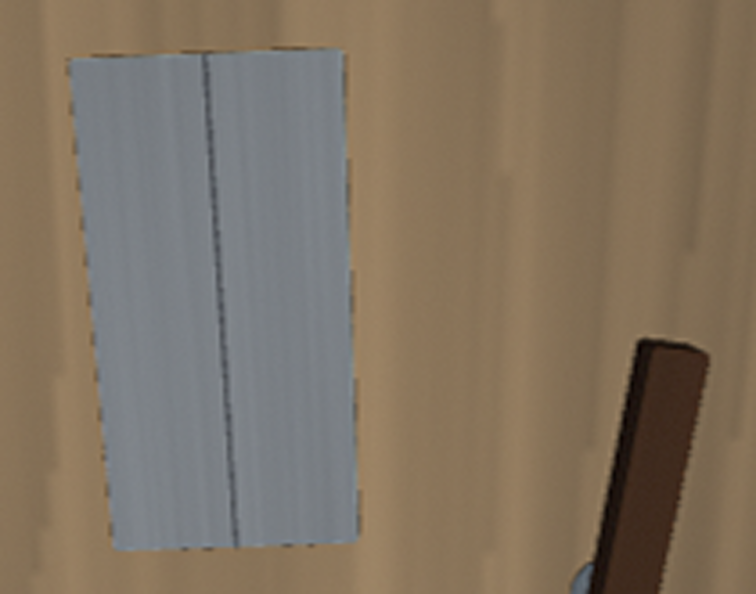

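View pics/w1b.png

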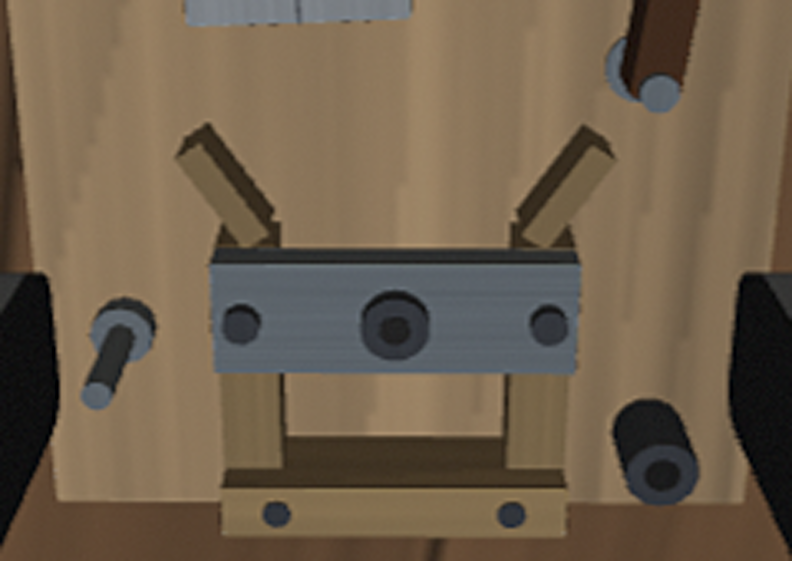

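Run:
```python
from h import *
c=pickle.load(open("w1.pkl","rb"));T=c["T"]
za=lambda a:(np.array(a,float)+.5)/3.6-.5+[190,45]
zb=lambda a:(np.array(a,float)+.5)/3.3-.5+[165,190]
O=np.array([[65,-59,31],[65,59,31],[105,59,31],[105,-59,31],[150,-59,30],[150,59,30],[170,59,30],[170,-59,30],[180,130,0],[180,-125,0]],float)
uv=zb([[210,263],[580,263],[577,373],[214,373],[221,487],[566,487],[566,537],[221,537],[743,503],[57,500]])
p0=np.load("jig.npy")
f=lambda p:(proj(c,np.array([jw(*o,p=p) for o in O]),T)-uv).ravel()
r=least_squares(f,p0);print("before",p0,"after",r.x,np.abs(r.fun).max());p=r.x;np.save("jig.npy",p)
w=unproj(c,za([[113,550],[72,60],[343,50],[358,541]]),.027,T);b=wj(w);print(np.round(b,1).tolist())
print("centre",b.mean(0),"ang",[np.arctan2(*(b[i]-b[j])[::-1]) for i,j in((0,1),(3,2))])
print(np.linalg.norm(b-np.roll(b,1,0),axis=1))
print("keeper",wj(unproj(c,np.r_[zb([[660,93]]),za([[655,347],[708,357]])],.036,T)))
# check with others
print("jar etc irrelevant")
```

```text
before [ 0.54928072 -0.03285164 -1.40552808] after [ 0.55155408 -0.02939267 -1.40914974] 0.9568410114640926
[[-7.4, -64.5], [-135.5, -68.3], [-138.0, -0.2], [-10.3, 4.5]]
centre [-72.77148703 -32.1334099 ] ang [np.float64(0.029277263867963574), np.float64(0.03730707391071597)]
[ 69.14120442 128.13414967  68.11167288 127.84350194]
keeper [[ 10.90960844  80.6995136 ]
 [-65.70432057  81.59556635]
 [-63.1588831   95.68412088]]
jar etc irrelevant
```

Run:
```python
from h import *
from rig import manip
manip.command_gripper(.044); print("w",manip.get_width())
o=ori(np.pi/2)
manip.move_to(jw(-73,-98,90),o)
manip.servo_line(jw(-73,-98,50),rate=.1)
f0=manip.get_contact_force();print(f0)
z=50
while z>8:
    z-=2; manip.servo_line(jw(-73,-98,z),rate=.04); d=manip.get_contact_force()-f0
    if d[2]>2.5: break
print("contact z",z,d,(manip.get_position()[2]-.012)*1e3,manip.get_time())
manip.servo_line(jw(-73,-98,z+6),rate=.05);print(manip.get_contact_force()-f0,manip.get_time())
```

```text
w 0.04399862042590203
[-0.16609364  0.04716818 -0.81835277]
contact z 20 [-0.55567423 -0.55109185  2.57132655] 19.997963438563648 8.9417
[0.079888   0.05977015 1.50155618] 9.2083
```

Run:
```python
from h import *
from rig import manip
manip.hold(.2);print(manip.get_contact_force())
for z in (23,21,20,19,18):
    manip.servo_line(jw(-73,-98,z),rate=.04); manip.hold(.15); print(z,manip.get_contact_force())
    if manip.get_contact_force()[2]>4: break
manip.servo_line(jw(-73,-98,z+5),rate=.04)
c=manip.camera("side");cv2.imwrite("pics/si1.png",cv2.resize(c["image"][150:290,190:370,::-1],None,fx=4.4,fy=4.4,interpolation=cv2.INTER_CUBIC))
print(manip.get_time())
```

```text
[ 0.44575908 -0.3749042   0.13049475]
23 [-0.6651606  -0.91254606 -0.31990227]
21 [ 0.54768756 -0.96433539  0.06149308]
20 [0.40011497 0.02183106 0.07036957]
19 [-3.42571909 -0.77543409 16.92634904]
11.3333
```

View pics/si1.png

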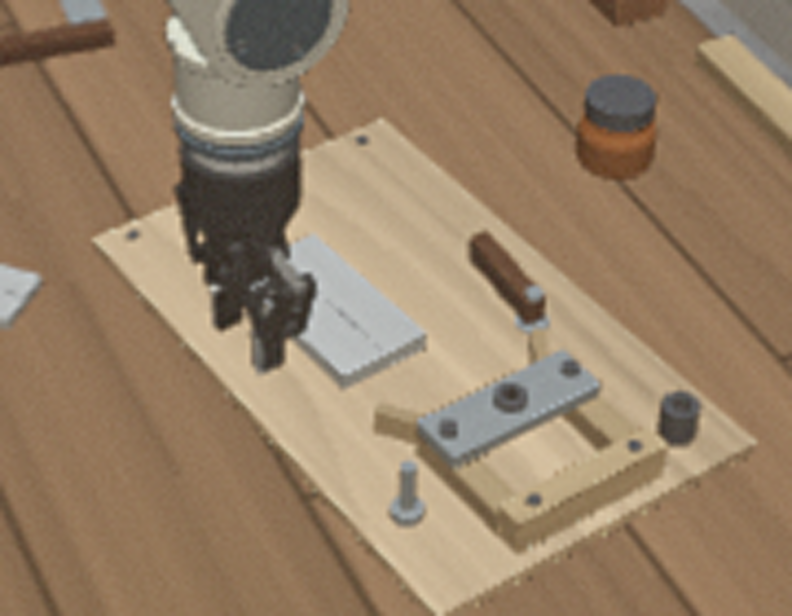

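The picture shows the two fingertips beside the blank on the robot's side, at about (240,345). Contact with the base comes at TCP 19.5 mm, so at 24 mm the tips are about 4.5 mm up. Next is the sideways push.

Run:
```python
from h import *
from rig import manip
for y in (-80,-70,-60,-50,-46):
    manip.servo_line(jw(-73,y,24.5),rate=.05); print(y,np.round(manip.get_contact_force(),1))
manip.servo_line(jw(-73,-56,24.5),rate=.1)
manip.servo_line(jw(-73,-70,120),rate=.2)
manip.move_to(jw(-60,0,180),ori(0)); manip.hold(.1)
pos,rv=manip.get_position(),manip.get_ee_rot(); c=manip.camera("wrist")
c["T"]=wT(c,pos,rv); pickle.dump(c,open("w2.pkl","wb")); cv2.imwrite("pics/w2.png",c["image"][:,:,::-1])
print(manip.get_time())
```

```text
-80 [-0.7 -0.5 -0.9]
-70 [0.4 0.7 0.1]
-60 [ 0.  -0.8 -0.7]
-50 [-0.6  0.4 -0.6]
-46 [ 0.  -0.9 -0.5]
15.5667
```

View pics/w2.png

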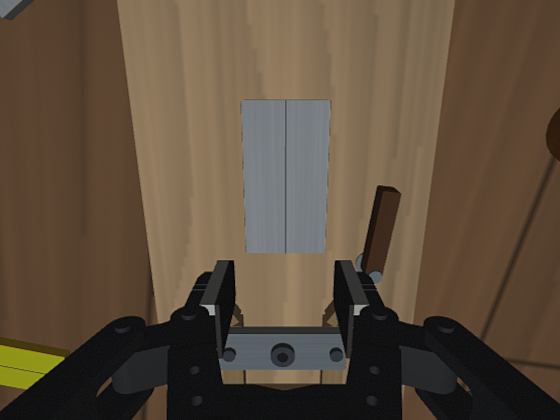

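The blank is square in the channel's line, with corners near (241,100), (331,100), (326,253) and (246,252). I'll check the numbers and then push the tail.

Run:
```python
from h import *
c=pickle.load(open("w2.pkl","rb"))
print(wj(unproj(c,[[241,100],[331,100],[326,253],[246,252],[287.5,100],[286,253]],.027,c["T"])).round(1).tolist())
print("bridge front top",wj(unproj(c,[[217,333],[346,332]],.043,c["T"])).round(1).tolist(), proj(c,[jw(65,-59,31),jw(65,59,31)],c["T"]))
```

```text
[[-135.9, -31.5], [-135.9, 37.7], [-7.0, 38.6], [-7.9, -31.9], [-135.9, 4.3], [-7.0, 3.3]]
bridge front top [[64.4, -58.7], [63.2, 57.3]] [[216.701698   333.56082662]
 [347.79709467 333.65836744]]
```

Run:
```python
from h import *
from rig import manip
o=ori(0)
manip.move_to(jw(-172,3,100),o)
manip.servo_line(jw(-172,3,24.5),rate=.12)
d=jw(1,0)-jw(0,0);d/=np.linalg.norm(d)
manip.servo_line(jw(-150,3,24.5),rate=.08)
x=-150
for x in (-135,-120,-105,-90,-80,-70,-60,-50):
    y=3-3.*(x+150)/100
    manip.servo_line(jw(x,y,24.5),rate=.06); f=manip.get_contact_force(); print(x,np.round(f,1),round(float(f@d),1))
    if f@d<-20: break
c=manip.camera("scene");cv2.imwrite("pics/sc3.png",cv2.resize(c["image"][140:290,180:370,::-1],None,fx=4,fy=4,interpolation=cv2.INTER_CUBIC))
print(manip.get_time())
```

```text
-135 [ 0.2 -0.9 -0.7] 0.9
-120 [-0.3  0.8 -0.4] -0.9
-105 [ 0.3 -0.5  0.5] 0.6
-90 [ 0.2  0.2 -0.4] -0.2
-80 [ 0.7 -0.4  0.1] 0.5
-70 [-0.   0.1  0.4] -0.1
-60 [0.1 0.5 1. ] -0.4
-50 [0.7 0.  0.5] 0.1
20.2917
```

View pics/sc3.png

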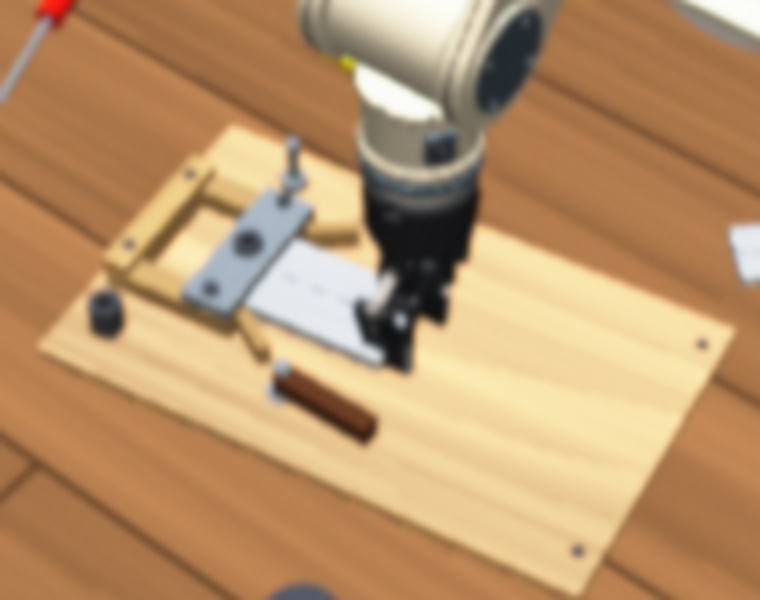

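The blank has entered under the bridge square, at about (310,295) in the crop. Continuing to the stop.

Run:
```python
from h import *
from rig import manip
d=jw(1,0)-jw(0,0);d/=np.linalg.norm(d)
x=-50
while x<14:
    x+= 10 if x<-10 else (4 if x<-2 else 1)
    manip.servo_line(jw(x,0,24.5),rate=.05); f=manip.get_contact_force(); print(x,np.round(f,1),round(float(f@d),1), wj(manip.get_position()).round(1))
    if f@d<-12: break
c=manip.camera("scene");cv2.imwrite("pics/sc4.png",cv2.resize(c["image"][140:290,180:370,::-1],None,fx=4,fy=4,interpolation=cv2.INTER_CUBIC))
print(manip.get_time())
```

```text
-40 [ 0.6  0.4 -0.3] -0.3 [[-39.6   0. ]]
-30 [ 0.4  0.8 -0.1] -0.7 [[-29.5   0.1]]
-20 [ 0.4 -0.3 -0.4] 0.4 [[-19.5   0. ]]
-10 [-0.4 -0.5 -0. ] 0.4 [[-9.5  0. ]]
-6 [-0.2  0.3 -1.1] -0.4 [[-5.7  0. ]]
-2 [-1.3  0.6  0. ] -0.8 [[-1.7  0.1]]
-1 [-0.7  0.2  0. ] -0.3 [[-0.9 -0. ]]
0 [-1.   1.1  1.3] -1.3 [[-0. -0.]]
1 [-1.4  0.9  0.4] -1.1 [[ 1. -0.]]
2 [-0.4  2.2  0.7] -2.3 [[ 2.1 -0. ]]
3 [-0.2  1.6  0.6] -1.6 [[ 3.1 -0. ]]
4 [-0.2  1.9  0.3] -1.9 [[4.1 0. ]]
5 [-0.4  2.   0.8] -2.0 [[ 5.1 -0. ]]
6 [0.  1.1 0.1] -1.1 [[6.1 0. ]]
7 [0.3 1.8 0.6] -1.7 [[7.1 0. ]]
8 [-0.5  1.7  0.3] -1.7 [[ 8.1 -0. ]]
9 [ 0.5  1.5 -0.1] -1.4 [[ 9.1 -0. ]]
10 [0.1 0.8 0.5] -0.8 [[10.1 -0. ]]
11 [-0.3  1.2  1. ] -1.2 [[11.1  0. ]]
12 [-0.1  1.9  0.7] -1.9 [[12. -0.]]
13 [-0.4  9.   1.3] -8.9 [[12.1 -0.1]]
14 [-0.3 13.7  3.2] -13.6 [[12.2 -0.1]]
26.2417
```

View pics/sc4.png

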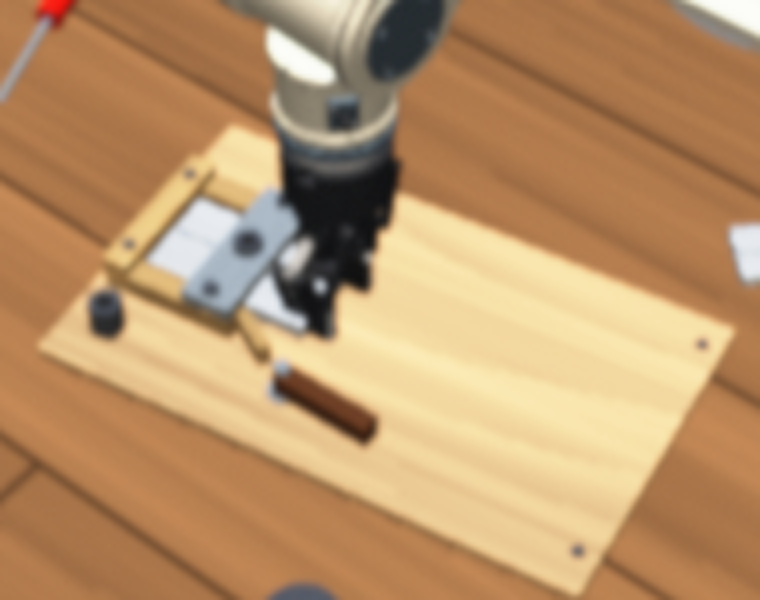

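The force steps up sharply at TCP x≈12.1, with no further motion, and the scene view shows the blank against the stop. I'll back off, look from above, then go for the keeper.

```bash
cat >> h.py <<'E'
PV=np.array([9.,80.])
def kp(a,r,clear,z,half=11):
    u=np.array([-np.cos(a),-np.sin(a)]);n=np.array([np.sin(a),-np.cos(a)])
    q=PV+r*u-n*(8+half+clear); return jw(q[0],q[1],z),ori(a-np.pi/2)
E
python3 - <<'E'
from h import *
from rig import manip
manip.servo_line(jw(-8,0,24.5),rate=.08)
manip.servo_line(jw(-15,0,180),rate=.25)
manip.command_gripper(0.0)
pos,rv=manip.get_position(),manip.get_ee_rot(); c=manip.camera("wrist")
c["T"]=wT(c,pos,rv); pickle.dump(c,open("w3.pkl","wb")); cv2.imwrite("pics/w3.png",c["image"][:,:,::-1])
q0=None
for a in np.linspace(-.12,1.6,8):
    p,o=kp(a,50,0,32); s=manip.solve_ik(p,o); print(round(a,2),None if s is None else np.round(s,2))
print(manip.get_time(),manip.get_width())
E
```

```text
-0.12 [0.02 0.73 1.66 0.   0.75 1.55]
0.13 [0.03 0.72 1.69 0.   0.73 1.31]
0.37 [0.02 0.71 1.72 0.   0.71 1.06]
0.62 [ 0.02  0.69  1.75 -0.    0.69  0.81]
0.86 [ 0.01  0.68  1.78 -0.    0.68  0.55]
1.11 [-0.01  0.67  1.8  -0.    0.67  0.29]
1.35 [-0.03  0.67  1.82 -0.    0.66  0.03]
1.6 [-0.05  0.66  1.83 -0.    0.65 -0.24]
27.9833 0.0002030378957651629
```

View pics/w3.png

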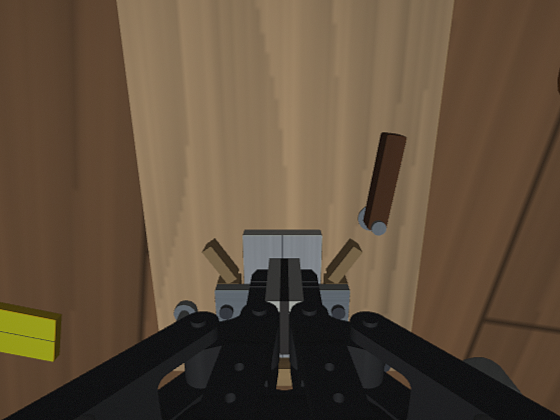

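The blank's tail edge is at row ~235 and the bridge front top edge at row ~283. The keeper is unmoved, with its pivot head near (378,229).

Run:
```python
from h import *
from rig import manip
c=pickle.load(open("w3.pkl","rb"))
print("tail",wj(unproj(c,[[244,235],[321,235]],.027,c["T"])).round(1).tolist(),"bridge pred row",proj(c,[jw(65,-55,31),jw(20,0,15)],c["T"]).round(1))
print("bridge",wj(unproj(c,[[220,283],[345,283]],.043,c["T"])).round(1).tolist())
print("keeper",wj(unproj(c,[[378,229],[388,134],[406,138]],.036,c["T"])).round(1).tolist())
p,o=kp(-.116,50,14,110); manip.move_to(p,o)
p,o=kp(-.116,50,14,34); manip.servo_line(p,o,rate=.15); manip.hold(.1)
print(manip.get_contact_force(),manip.get_time())
s=manip.camera("scene");cv2.imwrite("pics/sc5.png",cv2.resize(s["image"][140:290,180:370,::-1],None,fx=4,fy=4,interpolation=cv2.INTER_CUBIC))
```

```text
tail [[21.1, -32.7], [21.1, 34.0]] bridge pred row [[218.  289.4]
 [281.8 233.9]]
bridge [[58.8, -52.9], [58.8, 54.1]]
keeper [[12.0, 80.4], [-66.0, 81.7], [-62.9, 95.8]]
[-0.69518187 -0.33959429  0.21834287] 30.2917
```

View pics/sc5.png

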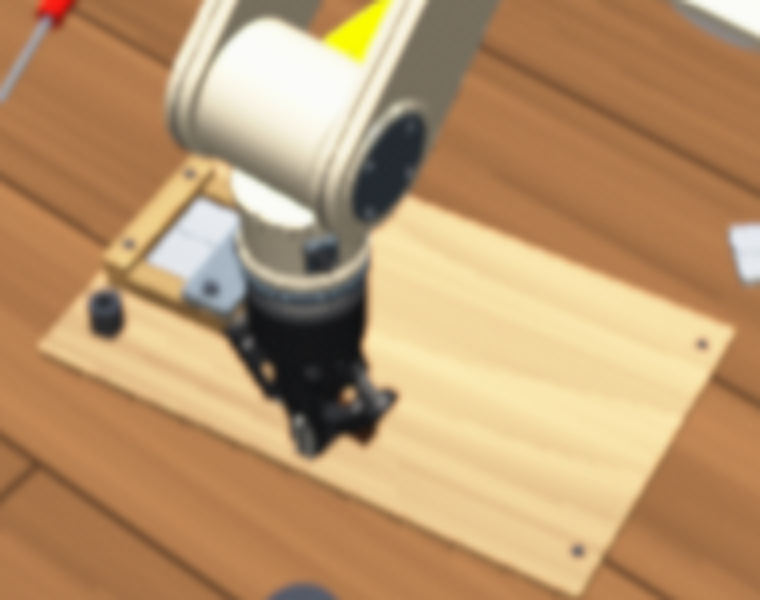

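The tail measures x≈21, so the blank is home within the error of the image. The fingertips stand on the far side of the keeper, at about (310,440). Now the sweep.

Run:
```python
from h import *
from rig import manip
p,o=kp(-.116,50,3,34); manip.servo_line(p,o,rate=.06)
for a in np.arange(-.05,1.4,.12):
    p,o=kp(a,50,1,34); manip.servo_line(p,o,rate=.06); print(round(a,2),np.round(manip.get_contact_force(),1))
p,o=kp(1.45,50,3,34); manip.servo_line(p,o,rate=.05)
print(manip.get_time())
s=manip.camera("scene");cv2.imwrite("pics/sc6.png",cv2.resize(s["image"][140:290,180:370,::-1],None,fx=4,fy=4,interpolation=cv2.INTER_CUBIC))
s=manip.camera("side");cv2.imwrite("pics/si6.png",cv2.resize(s["image"][150:290,190:370,::-1],None,fx=4.4,fy=4.4,interpolation=cv2.INTER_CUBIC))
```

```text
-0.05 [-1.1 -0.8 -0.4]
0.07 [0.4 0.  0.3]
0.19 [-0.2  0.2  0.3]
0.31 [-0.3  0.8 -0.2]
0.43 [-0.2 -0.  -0.1]
0.55 [-0.2 -0.3  0.1]
0.67 [0.9 0.6 0.3]
0.79 [-0.3  0.1 -0.5]
0.91 [-0.6  0.6  0.2]
1.03 [0.4 0.1 0.6]
1.15 [-0.2 -0.3  0.1]
1.27 [ 0.7 -0.1  0.6]
1.39 [ 0.6  0.3 -0.1]
34.375
```

View pics/sc6.png

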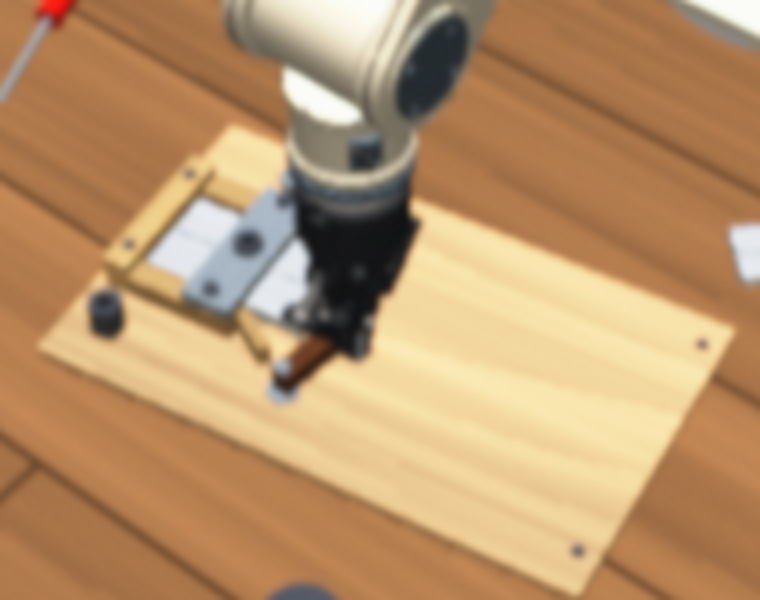

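View pics/si6.png

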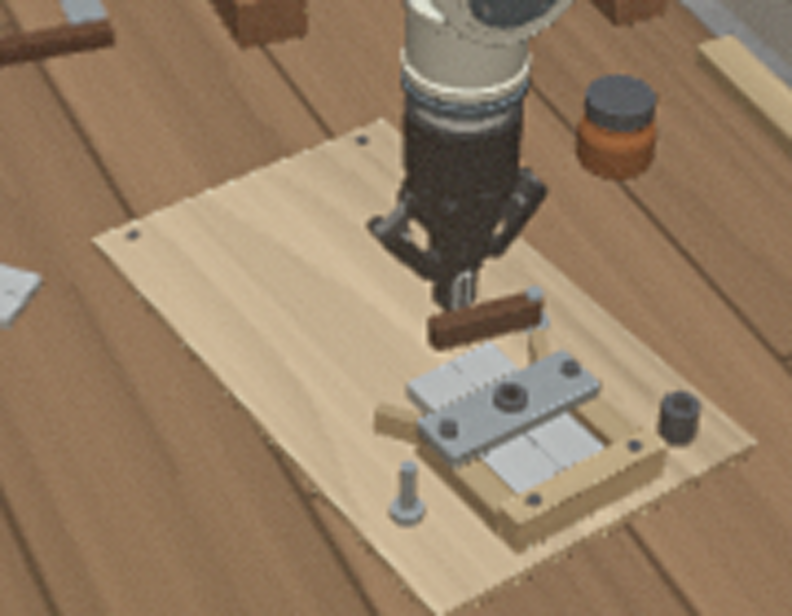

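The keeper is nearly square, at about (485,320) in the side view, and the blank is still home. Finishing in 1 mm steps.

Run:
```python
from h import *
from rig import manip
for cl in (3,1,0,-1,-2,-3):
    p,o=kp(1.57,50,cl,34); manip.servo_line(p,o,rate=.04); f=manip.get_contact_force(); print(cl,np.round(f,1))
    if f[1]>4: break
p,o=kp(1.57,50,18,34); manip.servo_line(p,o,rate=.08)
p,o=kp(1.57,50,45,190); manip.servo_line(p,o,rate=.25);manip.hold(.1)
pos,rv=manip.get_position(),manip.get_ee_rot(); c=manip.camera("wrist")
c["T"]=wT(c,pos,rv); pickle.dump(c,open("w4.pkl","wb")); cv2.imwrite("pics/w4.png",c["image"][:,:,::-1])
print(manip.get_time())
a=c["image"][180:330,190:410,::-1];cv2.imwrite("pics/w4z.png",cv2.resize(a,None,fx=3.6,fy=3.6,interpolation=cv2.INTER_CUBIC))
s=manip.camera("side");cv2.imwrite("pics/si7.png",cv2.resize(s["image"][150:290,190:370,::-1],None,fx=4.4,fy=4.4,interpolation=cv2.INTER_CUBIC))
```

```text
3 [ 0.3 -0.8  0.2]
1 [-0.3  0.9 -0.4]
0 [-0.8  0.3  0.2]
-1 [-0.3  0.9 -1. ]
-2 [-0.2  0.3 -0. ]
-3 [-1.   1.2 -0.1]
37.3833
```

View pics/w4z.png

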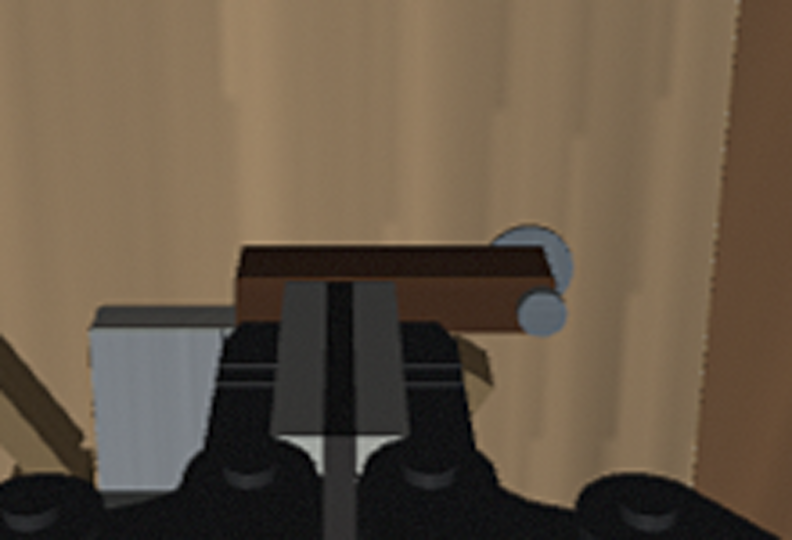

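View pics/si7.png

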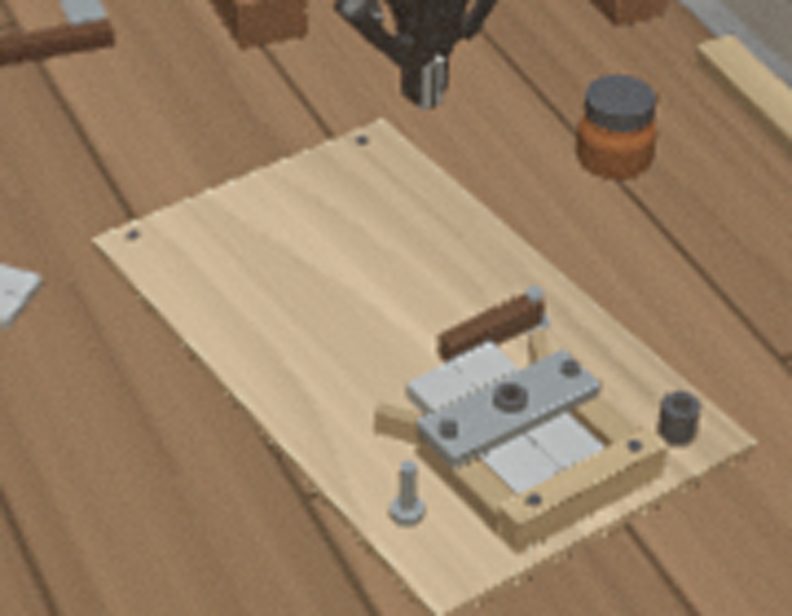

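The keeper lies across the channel behind the blank. Its back top edge runs from zoom (237,276) to (552,277). I'll measure its angle.

Run:
```python
from h import *
c=pickle.load(open("w4.pkl","rb"));z=lambda a:(np.array(a,float)+.5)/3.6-.5+[190,180]
for a,zz in(([[237,276.5],[552,277]],.036),([[242,246],[541,246]],.014),([[94,327],[222,329]],.027)):
    q=wj(unproj(c,z(a),zz,c["T"]));print(q.round(1).tolist(),np.degrees(np.arctan2(q[1,0]-q[0,0],q[1,1]-q[0,1])))
# subpixel row of keeper lower-back and top-back edges from gradient
g=cv2.cvtColor(c["image"],cv2.COLOR_RGB2GRAY).astype(float)
for lo,hi,zz,n in((244,252,.014,"base edge"),(253,260,.036,"top edge")):
  P=[]
  for u in list(range(260,268))+list(range(302,330)) if zz>.03 else range(262,325):
    d=np.abs(np.diff(g[lo:hi,u])); P.append([u,lo+.5+(d*np.arange(len(d))).sum()/d.sum()])
  q=wj(unproj(c,P,zz,c["T"]));k=np.polyfit(q[:,1],q[:,0],1);print(n,"slope deg",np.degrees(k[0]),"x at y=40",np.polyval(k,40))
```

```text
[[1.3, 5.2], [1.5, 82.4]] 0.11399026263966312
[[3.1, 4.7], [3.1, 83.0]] 0.02006859691404465
[[19.9, -32.7], [20.5, 0.1]] 1.0015844996158654
base edge slope deg 0.05531036127684271 x at y=40 2.9454709998550825
top edge slope deg -0.13719071277393718 x at y=40 1.2274760028427598
```

Run:
```python
from rig import manip
print(manip.get_contact_force(),manip.get_time()); manip.sign_off()
```

```text
[ 0.13748563 -1.00030323  0.60915184] 37.4333
the job is handed in; nothing more can be done
```

The blank is fully home against the stop, and the keeper lies square across the channel behind it. I handed the job in at 37.4 s with the gripper raised clear of everything.

**Blank:** I squared it to the channel with a two-fingertip push from the side. Then I pushed its tail under the bridge until the force rose to about 14 N with no further movement. Its tail measured jig x 20 to 21 mm (nominal 20), both before and after the keeper was turned.

**Keeper:** I swept it round with the closed fingertips. In the last wrist image its back edges are within about 0.2° of square, at jig x 1 to 3 mm (nominal 1).

**Other things:** The bolt, bush and jar showed no movement in the last side view. I did not re-check the can, offcut, driver, square or mallet, but the arm did not work near them.

**Disagreements:**
- **Jig position:** The scene and side cameras differed by about 8 mm, so I used the wrist image instead.
- **Blank sideways:** The side push left it about 3.5 mm past the channel middle. I corrected this while feeding it in, and the next view showed it within about 1 mm of the middle.
- **End of the push:** The fingertips finished 3 to 4 mm further along than the frame I measured predicted.

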